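# Press a two-part mould shut in the bench clamp

### The job

Lay the half-open two-part mould on the bench clamp's bed between jaw and anvil, then squeeze the clamp's levers, stroke by stroke, until the jaw has pushed the two halves fully together. Press gently: stop as soon as they meet, for the jaw must never bear on the mould with more than 22 N. Then press the release tab so that the jaw springs all the way back, and leave the closed mould lying in the clamp and the other things where they are.

Things in the scene. Friction and masses are not known exactly. Their poses are not given: they have to be found in the camera images.
- mould: Two-part aluminium mould, loose, 42 wide (y), 36 mm high (z), about 0.3 kg. Origin: under the thick half's parting face. The thick half fills local x -24 to 0 mm; the thin half (20 mm thick) lies towards +x, on two dowels. Grip it across the 42 mm width, best on the thick half (middle at x = -12 mm). It may lie in the clamp either way round, its x along or against the clamp's x.
- mould_cover (a joint): Gap between the halves of the mould in m: 0 = closed, 0.006 to 0.012 at the start. The thin half fills local x from gap to gap + 20 mm. It slides stiffly on the dowels: it moves only under about 12 N of push and stays where it is left.
- clamp: Bench clamp fixed on a wooden board 290 x 84 x 12 mm. Origin: centre of the board's underside; x: the way the jaw advances, from levers to anvil; z up. Head (housing of bar, levers and tab): x -75 to -8 mm, 28 mm wide, top at z = 76 mm. Bar at z = 29 to 43 mm, 10 mm wide.
- clamp_anvil: Steel anvil block of the clamp, bolted to the board (it does not move, but where it is bolted differs), 36 mm wide, 49 mm high with its bolt. Origin: middle of the lower edge of its pressing face, on the board's top (12 mm above the bench), 82 to 87 mm ahead of the retracted jaw's face; axes as the clamp's; the block extends 20 mm towards +x.
- clamp_bay (a point): Point on the clamp's bed (board top, 12 mm above the bench), 39 mm ahead of the fully retracted jaw's face; axes as the clamp's. The mould belongs about here on the clamp's middle line, its middle (both halves and gap) best halfway between jaw face and anvil face.
- clamp_grip (a point): Point midway between the two upright squeeze levers (clamp x = -105 mm, 58 mm above the bench), where to squeeze them along the clamp's y; axes as the clamp's. The levers are plates, z 35 to 75 mm above the bench, reaching 24 mm further back from here, one each side of the bar: 62 mm apart over their outer faces at rest, 37 mm at their stop.
- clamp_lever_l (a joint): Angle of each squeeze lever: 0 at rest (sprung out), 0.15 at the stop; both are geared together and move in equally, 85 mm x angle at the grip point. Spring: 1.7 N a side at rest, 3.8 N at the stop. Squeezing drives the bar forward as far as each lever moves in, less 1 to 2 mm play. Force on each lever = spring + half of (jaw force + 3 N).
- clamp_jaw: Rubber-faced jaw pad on the bar's front end, 30 mm wide; origin on the board's underside plane, pressing face 30 mm ahead of it (clamp x), 20 to 48 mm above the bench. A spring of 3 N/mm without preload (16 mm travel) carries it on the bar: the jaw force on the mould is 3 N per mm that the bar advances further than the pad.
- clamp_bar (a joint): Advance of the bar in m: 0 = retracted, at most 0.056; starts at 0 to 0.014, held by its pawl. A full squeeze walks it on by one tooth (10 mm); when the levers are let out to rest it falls back 1 to 2 mm onto the pawl, or, if less than a tooth was gained, to where it was held before. A 3 N spring pulls it back to 0 when the release tab is held down.
- clamp_tab_top (a point): Middle of the top face of the ribbed release tab, 26 x 22 mm, on top of the clamp's head, 92 mm above the bench when free. Pressed straight down it travels 7 mm (2 N at first, 7 N at the bottom); from 5 mm on the bar is free and springs back within 0.7 s if the tab is kept down. The levers must be let out meanwhile.
- wax_blue: Bystander: blue wax off-cut, 56 x 34 x 18 mm, between the robot and the clamp. Leave it where it is.
- pin_vise: Bystander: slim steel pin vise, 125 mm long, lying behind and to the right of the clamp. Leave it where it is.
There are look-alikes about, which are no part of the job. What is shaped like the mould but blue or purple is not meant.

How it is judged:
By the outcome, as a careful person would: the job done as asked, in the order asked, and still so for the second after the job is handed in, with the robot touching nothing.
It also fails if it takes over 51 s, if anything falls off the work surface, if the arm or the gripper's body presses on something with over 40 N, if the wrist force passes 120 N, or if a joint passes its speed limit or range.

### The arm

A 6-joint arm with a two-finger parallel gripper is mounted at the origin on a cart in front of the work surface, level with it; the furniture and walls round the work are solid. World frame = base frame: x ahead of the robot, y to its left, z up, the work surface at z = 0. Lengths are in m, angles in rad, forces in N, time in s.
With the tool pointing down it reaches from about 0.4 to 0.825 m from the base axis. Payload 7 kg.
Tool frame: the origin (TCP) lies on the mounting face of the last link; the fingertips stand arm.tcp_to_tips ahead of it and the grasp point (between the pads) lies 159 mm ahead of it (arm.tcp_to_tips is the distance from the TCP to the fingertips, in m); z points along the fingers, y is the direction in which the jaws open and shut (so a half turn about z gives the same grasp; the last joint's range is limited). The gripper opens to 88 mm and grips with 3 to 60 N. Pads are 19 mm wide; open, the fingers measure 130 mm over their backs; the gripper's body (78 mm by 193 mm) begins 47 mm behind the grasp point.
Start: joints at [-0.993, 0.359, 0.012, 0, -1.224, -0.288], TCP at [0.193, -0.647, 0.405] pointing down, gripper open.
Joint ranges: [-3.07, 3.07], [-1.43, 2.12], [-1.02, 1.25], [-3.03, 1.67], [-3.05, -0], [-3.03, 3.03]. Speed limits (rad/s): [2.39, 2.39, 3.01, 3.14, 3.14, 3.14].

### API

Orientations are given as [roll, pitch, yaw] about the fixed x, y, z axes, in that order (R = Rz(yaw) Ry(pitch) Rx(roll)).
In Python, from station import arm, cams, job_done, finder gives the robot as it stands.
- The arm moves only by the tool play_rows, never from a script. Its argument "targets" is a list that holds one entry, the list of rows, each a list of 4 numbers: the shift along the tool's x, y, z in m, then the turn about the tool's z in degrees. A call has 1 to 5 rows; each row is the pose to reach, as a shift and turn from the pose commanded when the call began, along the tool's axes at that moment; what a row does not reach only later rows make up. A row lasts 1/8 s, in which the tool goes at most 62.5 mm and 10.7 degrees, less where a joint would pass 70% of its speed; a pose out of reach is approached as far as the arm can. A call with a gripper value outside its range is refused whole. "grip" is the closure in counts, from 0 (fully open) to 255 (shut), set as the call begins (left out, the last holds). The fingers move at their own pace and stop on an object; "newtons" is the grip in N (left out, the last holds). Time passes only in rows, so rows that repeat a pose let the fingers close. It gives the time, the measured TCP pose, the force and the opening at its end, in the units of the state.
- arm.get_state(): the state, without advancing time (a new reading comes with each control period).
- cams.grab_frame(name): name is "side" or "top" or "wrist"; returns (picture, depth): 420x560x3 uint8, red, green, blue; 420x560 float32, m along the optical axis (not along the pixel's ray), 0 where there is no reading.
- cams.camera_params(name): a dict with "intrinsics" (3x3 intrinsics, pixels), "position" and "attitude" of the camera in the world. Camera axes: x right, y down, z forward; pixel columns grow to the right and rows downward; lengths in m; the calibration is good to about 2 mm. A picture is of the moment at which its call begins: read the wrist's pose just before it. camera_params takes no time and is no camera call; for the wrist camera it gives the pose at the moment of the call.
- job_done(): hands the job in, once; it reports no verdict.
Trained networks look in the newest picture that a camera, given by its name, has taken for a name from the list of things; names that differ only in an ending like _2 or _b are one class to them, and where a whole thing is asked for, a point or a joint stands for the part that bears it (a point fixed in the world has none). Each returns a list of dicts, best first, with "score" (0 to 1); they miss things now and then, are a little off and sometimes report something else, mostly with a low value. They report only what shows in the picture. A call takes as long as a camera call. They do not tell look-alikes from the thing itself.
- finder.find_in(camera, query): "xyz" ([x, y, z] in m, in world coordinates, good to about 4 mm: the middle of the surface that is visible of it).
- finder.masks_of(camera, query): "mask" (420x560 bool, what is visible of it).
The state is a dict: "t": time; "q": joint angles; "qd": joint speeds; "joint_efforts": joint torques, N m; "eef_pos": TCP position; "ee_rot": TCP orientation; "force": force on the tool from outside, world axes, zero at the start; "moment": the same for the moment, N m; "width": finger opening in m.
Only numpy, scipy, OpenCV 4.12 (cv2) and the standard library are available. Lean on these libraries where they do the work, as an engineer would, in place of code of your own. Each camera call takes 0.05 s, during which the arm holds its last target. There are 200 camera calls.

## Working session

There is one attempt and no reset: what is moved stays moved. The work goes in short steps, Python scripts to look and compute and a tool call to move; the robot and the scene stay as the last step left them, time stands still between calls to the robot, and variables do not carry over. Pictures are saved under pics/ and viewed, about 8 in all and at most 12, crops included, and the job is handed in when it is done.

Besides the shell and the picture viewer there is one more tool, called after "Request:" by a JSON object that holds its "fn" and its "kwargs". play_rows: Moves the arm, as the interface text tells. Its arguments: {"type":"object","properties":{"targets":{"type":"array","items":{"type":"array","items":{"type":"array","items":{"type":"number"}}}},"grip":{"type":"number"},"newtons":{"type":"number"}},"required":["targets"]}

```bash
ls; mkdir -p pics; cat > h.py <<'E'
import numpy as np, cv2
from scipy.spatial.transform import Rotation as R
from station import arm, cams, job_done, finder
def cp(n):
    p=cams.camera_params(n); K=np.array(p["intrinsics"]); a=np.array(p["attitude"])
    M=a if a.shape==(3,3) else R.from_euler('xyz',a).as_matrix()
    return K,np.array(p["position"]),M
def cloud(n,d):
    K,t,M=cp(n); v,u=np.mgrid[:420,:560]
    P=np.stack([(u-K[0,2])/K[0,0]*d,(v-K[1,2])/K[1,1]*d,d],-1)
    return P@M.T+t
def px(n,X):
    K,t,M=cp(n); c=(np.asarray(X)-t)@M; return (c/c[...,2:])@K.T
def save(f,im): cv2.imwrite('pics/'+f,im[:,:,::-1])
E
python3 - <<'E'
from h import *
s=arm.get_state(); print({k:np.round(v,3) for k,v in s.items()}, arm.tcp_to_tips)
ims=[]
for n in("top","side"):
    p,d=cams.grab_frame(n); save(n+'1.png',p); np.save(n+'1.npy',d)
    print(n,cams.camera_params(n))
    for q in("mould","clamp","clamp_anvil","clamp_jaw","clamp_grip","clamp_tab_top","wax_blue","pin_vise"):
        print(q,[(np.round(r["xyz"],3).tolist(),round(r["score"],2)) for r in finder.find_in(n,q)])
E
```

```text
pics
{'t': np.float64(0.0), 'q': array([-0.993,  0.359,  0.011, -0.   , -1.224, -0.288]), 'qd': array([ 0.001, -0.   ,  0.   ,  0.001,  0.001,  0.001]), 'joint_efforts': array([ 0.0000e+00, -5.8272e+01,  2.9306e+01,  6.9970e+00,  7.0000e-03,
       -0.0000e+00]), 'eef_pos': array([ 0.193, -0.647,  0.404]), 'ee_rot': array([ 3.14 , -0.   , -2.852]), 'force': array([ 0.48 , -0.774, -0.162]), 'moment': array([-0.026, -0.046,  0.007]), 'width': np.float64(0.087)} 0.1781
top {'intrinsics': array([[463.01572262,   0.        , 278.36534418],
       [  0.        , 463.01572262, 211.85991184],
       [  0.        ,   0.        ,   1.        ]]), 'position': array([ 0.36365319, -0.13436581,  1.11546186]), 'attitude': array([-2.98255001, -0.01412725, -1.59052112])}
mould [([0.547, -0.333, 0.036], 0.85), ([0.443, -0.252, 0.037], 0.78), ([0.455, -0.372, 0.037], 0.76), ([0.586, -0.032, 0.042], 0.73)]
clamp [([0.577, -0.077, 0.014], 0.95), ([0.474, -0.37, 0.035], 0.35)]
clamp_anvil [([0.586, 0.053, 0.058], 0.59)]
clamp_jaw [([0.688, -0.285, 0.015], 0.64), ([0.585, -0.034, 0.044], 0.61)]
clamp_grip [([0.576, -0.075, 0.015], 0.57)]
clamp_tab_top []
wax_blue [([0.384, -0.146, 0.022], 0.76)]
pin_vise [([0.69, -0.284, 0.015], 0.74)]
side {'intrinsics': array([[501.52181099,   0.        , 284.34031577],
       [  0.        , 501.52181099, 201.2624555 ],
       [  0.        ,   0.        ,   1.        ]]), 'position': array([0.35299606, 0.6564498 , 0.79769188]), 'attitude': array([-2.28308098,  0.01915508, -2.91454171])}
mould [([0.545, -0.321, 0.033], 0.85), ([0.452, -0.354, 0.031], 0.81), ([0.44, -0.238, 0.034], 0.65)]
clamp [([0.573, -0.061, 0.011], 0.7)]
clamp_anvil [([0.585, 0.066, 0.045], 0.61)]
clamp_jaw [([0.583, -0.026, 0.038], 0.55)]
clamp_grip [([0.575, -0.061, 0.012], 0.83)]
clamp_tab_top []
wax_blue [([0.378, -0.136, 0.015], 0.77)]
pin_vise [([0.582, -0.048, 0.041], 0.64), ([0.582, -0.03, 0.038], 0.29)]
```

View pics/top1.png

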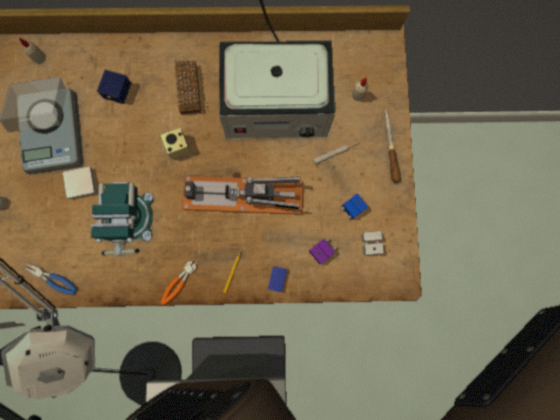

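```bash
python3 - <<'E'
from h import *
p=cv2.imread('pics/top1.png')[:,:,::-1]
for X in [(0.547,-.333,.036),(.443,-.252,.037),(.455,-.372,.037)]:
    u,v=px('top',X)[:2].astype(int); print(u,v,p[v-3:v+4,u-3:u+4].mean((0,1)))
d=np.load('top1.npy'); C=cloud('top',d)
c=p.astype(int)
for X in [(0.547,-.333,.036),(.443,-.252,.037),(.455,-.372,.037)]:
    m=(np.hypot(C[...,0]-X[0],C[...,1]-X[1])<.05)&(C[...,2]>.03)&(C[...,2]<.045)
    print(cv2.minAreaRect(C[m][:,:2].astype(np.float32)*1000),m.sum(),np.median(C[m][:,2]))
E
```

```text
354 206 [ 24.24489796  69.20408163 141.87755102]
321 250 [101.18367347  45.55102041 112.28571429]
372 244 [142.04081633 129.59183673 109.02040816]
((550.5951538085938, -336.1065368652344), (41.73643493652344, 45.330684661865234), 35.43431091308594) 325 0.03664208629837873
((443.54180908203125, -252.852783203125), (41.82907485961914, 44.46518325805664), 38.334510803222656) 340 0.03664259940158199
((460.6238708496094, -373.5594482421875), (51.71409606933594, 43.71074676513672), 4.879204750061035) 341 0.03668644026769741
```

Candidates for the mould are blue at px (354,206), purple at (321,250) and bare aluminium at (373,244). By the description it is the aluminium one. I'll work out the wrist camera's offset and the clamp geometry from the depth.

```bash
python3 - <<'E'
from h import *
s=arm.get_state(); K,t,M=cp('wrist'); T=R.from_euler('xyz',s['ee_rot']).as_matrix()
print('cam in tool',T.T@(t-s['eef_pos']),(T.T@M).round(3),K[0,0])
for n in('top','side'):
    C=cloud(n,np.load(n+'1.npy'))
    m=(abs(C[...,0]-.577)<.07)&(abs(C[...,1]+.075)<.17)
    b=m&(C[...,2]>.008)&(C[...,2]<.016)
    print(n,'board',cv2.minAreaRect(C[b][:,:2].astype(np.float32)*1000),np.median(C[b][:,2]),b.sum())
    for lo,hi in((.05,.064),(.064,.074),(.074,.08),(.084,.1)):
        k=m&(C[...,2]>lo)&(C[...,2]<hi)
        if k.sum()>8: print(lo,k.sum(),cv2.minAreaRect(C[k][:,:2].astype(np.float32)*1000), np.median(C[k],0).round(3))
E
```

```text
cam in tool [0.08148049 0.00189084 0.01986963] [[ 0.001 -0.954 -0.3  ]
 [ 1.     0.001 -0.   ]
 [ 0.    -0.3    0.954]] 325.71686337704045
top board ((585.6546020507812, -67.25431823730469), (290.1186828613281, 84.88249206542969), 86.66124725341797) 0.012584885955356562 2425
0.05 310 ((583.0655517578125, -67.70509338378906), (266.59259033203125, 65.10102844238281), 86.43933868408203) [ 0.588 -0.083  0.057]
0.064 177 ((580.7171020507812, -139.67059326171875), (120.60559844970703, 67.94004821777344), 86.17330169677734) [ 0.569 -0.134  0.072]
0.074 424 ((580.6226806640625, -138.9331512451172), (125.82459259033203, 68.2386474609375), 86.43952178955078) [ 0.583 -0.125  0.076]
0.084 112 ((583.5377807617188, -103.31396484375), (35.750858306884766, 50.454219818115234), 86.64771270751953) [ 0.583 -0.107  0.093]
side board ((583.2330322265625, -62.29112243652344), (290.388916015625, 84.47063446044922), 86.57351684570312) 0.011021596187469562 2207
0.05 419 ((580.5344848632812, -62.047393798828125), (268.8771057128906, 65.91885375976562), 86.68646240234375) [ 0.584 -0.077  0.055]
0.064 345 ((577.3912353515625, -134.77792358398438), (129.90472412109375, 71.54994201660156), 88.52017211914062) [ 0.573 -0.114  0.071]
0.074 240 ((578.0621337890625, -133.78746032714844), (121.7932357788086, 64.08519744873047), 88.47169494628906) [ 0.576 -0.098  0.075]
0.084 98 ((582.2230834960938, -99.62744903564453), (42.65294647216797, 25.503021240234375), 70.10871124267578) [ 0.58  -0.102  0.091]
```

Request:
{"fn": "play_rows", "kwargs": {"targets": [[[-0.05,0.028,0,5],[-0.1,0.056,0,12],[-0.15,0.084,0,12],[-0.2,0.112,0,12],[-0.25,0.14,0,12]]]}}

```text
t: 1.52
eef_pos: [0.3935, -0.4397, 0.405]
ee_rot: [-3.141, 0.001, -3.061]
force: [0.8, -0.4, 0.3]
width: 0.0877
```

Request:
{"fn": "play_rows", "kwargs": {"targets": [[[-0.028,0.029,0.04,0],[-0.055,0.058,0.08,0],[-0.055,0.058,0.12,0],[-0.055,0.058,0.12,0]]]}}

```text
t: 2.02
eef_pos: [0.4419, -0.3781, 0.2821]
ee_rot: [3.139, -0.005, -3.061]
force: [0.4, -0.5, -0.3]
width: 0.0875
```

```bash
cat > look.py <<'E'
import sys
from h import *
def look(f,n='wrist'):
    s=arm.get_state(); print('t',s['t'],'tcp',s['eef_pos'].round(4),s['ee_rot'].round(4),'F',s['force'].round(1),'w',round(float(s['width']),4))
    p,d=cams.grab_frame(n); C=cloud(n,d); save(f+'.png',p); np.savez('pics/'+f,p=p,d=d,C=C); return s,p,d,C
E
python3 - <<'E'
from look import *
s,p,d,C=look('w1')
for r in finder.find_in('wrist','mould'): print(r['xyz'],r['score'])
m=(np.hypot(C[...,0]-.46,C[...,1]+.3735)<.05)&(C[...,2]>.03)&(C[...,2]<.045)
print(cv2.minAreaRect(C[m][:,:2].astype(np.float32)*1000),m.sum(),np.median(C[m][:,2]))
E
```

```text
t 2.025 tcp [ 0.4419 -0.3781  0.2821] [ 3.1386 -0.0051 -3.0606] F [ 0.4 -0.5 -0.3] w 0.0875
[0.4338, -0.2599, 0.0374] 0.89
[0.4536, -0.3685, 0.0331] 0.76
[0.5429, -0.3399, 0.0343] 0.69
((459.63153076171875, -372.4625244140625), (52.6355094909668, 41.78496551513672), 3.986675500869751) 3254 0.03820513405260709
```

View pics/w1.png

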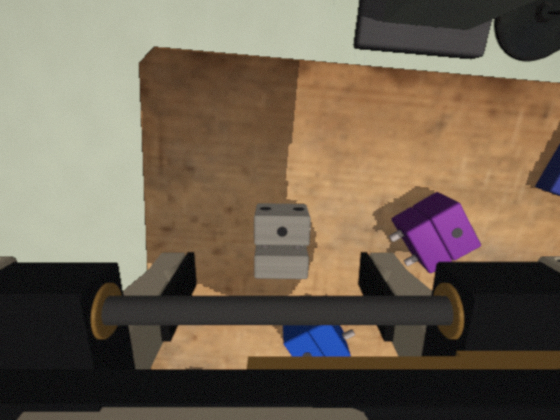

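The wrist view shows the aluminium mould at px (282,240). The part nearest the robot (rows 216-246) looks thick, with the gap at rows 246-255 and the thin half at rows 256-277. Purple is at (435,230) and blue at (315,340). I'll measure the profile along the mould.

```bash
python3 - <<'E'
from h import *
z=np.load('pics/w1.npz'); C=z['C']
m=(np.hypot(C[...,0]-.46,C[...,1]+.3735)<.05)&(C[...,2]>.032)&(C[...,2]<.045)
c,sz,a=cv2.minAreaRect(C[m][:,:2].astype(np.float32)*1000); a=np.deg2rad(a)
u=np.array([np.cos(a),np.sin(a)]); w=np.array([-u[1],u[0]])
Q=C[m][:,:2]*1000-np.array(c); s=Q@u; y=Q@w
h,e=np.histogram(s[abs(y)<17],np.arange(-28,29,1)); print(dict(zip(e.astype(int).tolist(),h.tolist())))
print(np.percentile(y,[1,50,99]))
E
```

```text
{-28: 0, -27: 35, -26: 127, -25: 68, -24: 64, -23: 55, -22: 57, -21: 57, -20: 65, -19: 53, -18: 70, -17: 55, -16: 56, -15: 58, -14: 59, -13: 55, -12: 55, -11: 60, -10: 53, -9: 63, -8: 51, -7: 63, -6: 53, -5: 53, -4: 50, -3: 14, -2: 0, -1: 0, 0: 0, 1: 0, 2: 0, 3: 0, 4: 0, 5: 43, 6: 154, 7: 59, 8: 53, 9: 59, 10: 50, 11: 54, 12: 54, 13: 54, 14: 50, 15: 54, 16: 52, 17: 48, 18: 53, 19: 46, 20: 56, 21: 50, 22: 54, 23: 41, 24: 46, 25: 29, 26: 2, 27: 0}
[-20.38140809  -0.1578088   20.14124688]
```

Thick half is toward the robot (s -26.7 to -3), the gap is about 8.5-9 mm and the thin half lies toward +x. That makes the aluminium mould, at about 4.4°, the right choice. Approaching now.

Request:
{"fn": "play_rows", "kwargs": {"targets": [[[-0.004,0.004,0.03,0],[-0.004,0.004,0.055,0],[-0.004,0.004,0.055,0]]]}}

```text
t: 2.5
eef_pos: [0.446, -0.3752, 0.2301]
ee_rot: [3.141, -0.0, -3.062]
force: [0.3, -0.5, -0.3]
width: 0.0877
```

```bash
python3 - <<'E'
from h import *
s=arm.get_state(); print(s['eef_pos'].round(4),s['ee_rot'],s['q'].round(3))
for n in('top','side'):
    C=cloud(n,np.load(n+'1.npy')).reshape(-1,3)
    o=np.array([.5845,-.065]); x=np.array([np.cos(np.deg2rad(86.6)),np.sin(np.deg2rad(86.6))]); y=np.array([-x[1],x[0]])
    X=(C[:,:2]-o)@x*1000; Y=(C[:,:2]-o)@y*1000
    m=(abs(X)<150)&(abs(Y)<14)
    print(n)
    for k in range(-150,150,5):
        q=m&(X>=k)&(X<k+5)
        if q.sum(): print(k,(np.percentile(C[q,2],[5,50,95])*1000).round().astype(int).tolist(),end='; ')
E
```

```text
[ 0.446  -0.3752  0.2301] [ 3.14149752e+00 -4.55751510e-04 -3.06205556e+00] [-0.364  0.379 -0.406  0.    -0.786 -1.127]
top
-150 [-3, 11, 15]; -145 [10, 13, 17]; -140 [10, 12, 15]; -135 [10, 13, 15]; -130 [9, 14, 43]; -125 [9, 14, 46]; -120 [9, 15, 45]; -115 [11, 15, 45]; -110 [11, 16, 45]; -105 [10, 15, 46]; -100 [11, 42, 46]; -95 [12, 27, 45]; -90 [11, 14, 45]; -85 [11, 28, 46]; -80 [13, 53, 77]; -75 [29, 75, 78]; -70 [30, 74, 80]; -65 [37, 77, 79]; -60 [40, 77, 95]; -55 [35, 90, 95]; -50 [44, 92, 95]; -45 [51, 92, 96]; -40 [50, 92, 95]; -35 [42, 77, 96]; -30 [47, 76, 79]; -25 [73, 78, 80]; -20 [65, 75, 80]; -15 [58, 77, 79]; -10 [12, 25, 47]; -5 [11, 14, 45]; 0 [11, 36, 46]; 5 [10, 43, 46]; 10 [11, 16, 43]; 15 [10, 30, 42]; 20 [12, 25, 44]; 25 [10, 39, 51]; 30 [20, 48, 51]; 35 [14, 46, 50]; 40 [11, 14, 16]; 45 [8, 14, 17]; 50 [10, 14, 16]; 55 [11, 13, 15]; 60 [10, 13, 15]; 65 [10, 13, 16]; 70 [10, 13, 16]; 75 [11, 13, 17]; 80 [11, 13, 16]; 85 [9, 12, 15]; 90 [11, 13, 17]; 95 [11, 14, 18]; 100 [9, 13, 16]; 105 [10, 13, 17]; 110 [12, 41, 57]; 115 [53, 57, 62]; 120 [55, 59, 62]; 125 
[... 315 characters left out ...]
73, 74, 75]; -60 [73, 75, 75]; -55 [74, 91, 93]; -50 [74, 90, 92]; -45 [72, 90, 92]; -40 [75, 77, 93]; -35 [42, 77, 93]; -30 [40, 76, 92]; -25 [34, 74, 77]; -20 [29, 74, 76]; -15 [19, 59, 77]; -10 [14, 54, 74]; -5 [10, 41, 44]; 0 [10, 41, 43]; 5 [10, 38, 45]; 10 [12, 38, 45]; 15 [11, 37, 40]; 20 [12, 38, 41]; 25 [11, 25, 40]; 30 [9, 45, 48]; 35 [10, 32, 48]; 40 [10, 27, 48]; 45 [10, 12, 13]; 50 [8, 12, 14]; 55 [9, 11, 13]; 60 [9, 11, 13]; 65 [9, 12, 14]; 70 [9, 11, 14]; 75 [10, 11, 13]; 80 [10, 13, 14]; 85 [10, 12, 13]; 90 [10, 12, 12]; 95 [8, 10, 12]; 110 [53, 53, 54]; 115 [53, 55, 58]; 120 [53, 57, 62]; 125 [53, 56, 61]; 130 [11, 35, 55]; 135 [10, 13, 48]; 140 [-2, 9, 13]; 145 [-3, 1, 10];
```

Request:
{"fn": "play_rows", "kwargs": {"targets": [[[0.001,0.001,0.03,0],[0.001,0.001,0.046,0],[0.001,0.001,0.046,0]]]}}

```text
t: 2.88
eef_pos: [0.4452, -0.3741, 0.1838]
ee_rot: [3.141, -0.001, -3.061]
force: [0.9, 0.5, 0.6]
width: 0.0878
```

Request:
{"fn": "play_rows", "kwargs": {"targets": [[[0,0,0,0],[0,0,0,0],[0,0,0,0],[0,0,0,0]]], "grip": 255, "newtons": 25}}

```text
t: 3.38
eef_pos: [0.4453, -0.3738, 0.184]
ee_rot: [-3.141, 0.0, -3.061]
force: [0.1, 1.1, -0.0]
width: 0.0532
```

Request:
{"fn": "play_rows", "kwargs": {"targets": [[[0,0,0,0],[0,0,0,0],[0,0,0,0]]]}}

```text
t: 3.75
eef_pos: [0.4452, -0.3738, 0.1837]
ee_rot: [3.142, -0.0, -3.061]
force: [0.0, 0.9, 1.4]
width: 0.042
```

Request:
{"fn": "play_rows", "kwargs": {"targets": [[[0,0,-0.04,0],[0,0,-0.08,0],[0,0,-0.12,0],[0,0.05,-0.12,-10],[0,0.1,-0.12,-20]]]}}

```text
t: 4.38
eef_pos: [0.4364, -0.2732, 0.3033]
ee_rot: [3.141, 0.0, -2.709]
force: [0.6, 1.0, -3.8]
width: 0.042
```

Request:
{"fn": "play_rows", "kwargs": {"targets": [[[-0.041,0.036,0,-10],[-0.082,0.072,0,-20],[-0.123,0.108,0,-30],[-0.164,0.144,0,-40],[-0.205,0.18,0,-50]]]}}

```text
t: 5.0
eef_pos: [0.5486, -0.0234, 0.3031]
ee_rot: [3.14, -0.0, -1.834]
force: [0.8, -0.3, -3.8]
width: 0.0421
```

Request:
{"fn": "play_rows", "kwargs": {"targets": [[[-0.05,-0.008,0,-6],[-0.1,-0.015,0,-11.7],[-0.108,-0.0155,0,-11.7],[-0.108,-0.0155,0,-11.7]]]}}

```text
t: 5.5
eef_pos: [0.5918, 0.0753, 0.3026]
ee_rot: [3.14, -0.001, -1.635]
force: [-0.2, -0.8, -3.2]
width: 0.0419
```

```bash
cat > prof.py <<'E'
from h import *
def frame(ang,o):
    x=np.array([np.cos(np.deg2rad(ang)),np.sin(np.deg2rad(ang))]); return o,x,np.array([-x[1],x[0]])
E
python3 - <<'E'
from look import *
from prof import *
s,p,d,C=look('w2')
P=C.reshape(-1,3)
o,x,y=frame(86.6,np.array([.5845,-.065]))
X=(P[:,:2]-o)@x*1000; Y=(P[:,:2]-o)@y*1000; Z=P[:,2]*1000
def ed(n,m): print(n,m.sum(),'X',np.percentile(X[m],[1,3,50,97,99]).round(1),'Y',np.percentile(Y[m],[1,3,50,97,99]).round(1),'Z',np.median(Z[m]).round(1))
ed('jaw',(X>20)&(X<60)&(abs(Y)<25)&(Z>45.5)&(Z<53))
ed('anviltop',(X>100)&(X<140)&(abs(Y)<30)&(Z>50)&(Z<57))
ed('anvil',(X>100)&(X<140)&(abs(Y)<30)&(Z>25)&(Z<66))
ed('bed',(X>50)&(X<105)&(abs(Y)<60)&(Z>8)&(Z<17))
for n in('clamp_jaw','clamp_anvil','clamp_tab_top'):
    print(n,[(r['xyz'],r['score']) for r in finder.find_in('wrist',n)][:2])
E
```

```text
t 5.5 tcp [0.5918 0.0753 0.3026] [ 3.1396e+00 -8.0000e-04 -1.6350e+00] F [-0.2 -0.8 -3.2] w 0.0419
jaw 658 X [29.7 29.7 34.8 39.  39. ] Y [-13.2 -12.5   0.9  14.8  15.5] Z 47.9
anviltop 999 X [113.1 113.2 120.4 132.2 132.5] Y [-16.5 -15.7   0.3  17.7  18.4] Z 55.8
anvil 1648 X [112.8 112.8 119.2 131.6 132.4] Y [-16.4 -15.5   1.   17.6  18.3] Z 55.8
bed 7145 X [ 50.6  51.7  76.3 103.2 104.6] Y [-39.9 -38.    1.   40.   41.8] Z 12.5
clamp_jaw []
clamp_anvil [([0.5881, 0.0489, 0.0559], 0.75)]
clamp_tab_top []
```

View pics/w2.png

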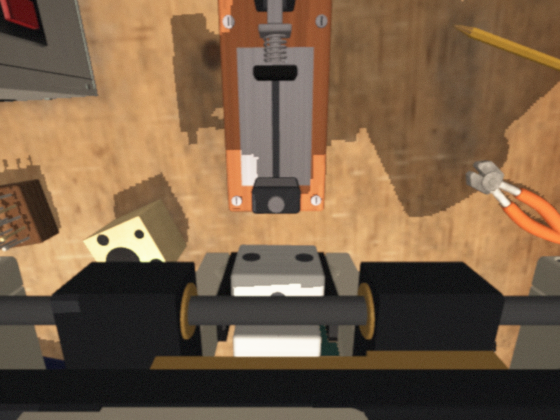

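The clamp view shows the jaw pad at px (275,72), the anvil at (277,195) and the held mould at (278,300). The middle of the free gap is at clamp X 76, with Y offset about +1. I'll move above it and lower.

Request:
{"fn": "play_rows", "kwargs": {"targets": [[[0.04,0,0,-0.3],[0.0792,-0.0004,0.02,-0.3],[0.0792,-0.0004,0.06,-0.3],[0.0792,-0.0004,0.088,-0.3],[0.0792,-0.0004,0.088,-0.3]]]}}

```text
t: 6.32
eef_pos: [0.5863, -0.0054, 0.2139]
ee_rot: [3.137, -0.001, -1.632]
force: [0.7, -0.4, -3.2]
width: 0.0418
```

Request:
{"fn": "play_rows", "kwargs": {"targets": [[[0,0,0.009,0],[0,0,0.014,0],[0,0,0.0165,0],[0,0,0.0175,0],[0,0,0.0175,0]]]}}

```text
t: 6.95
eef_pos: [0.5876, -0.0041, 0.1984]
ee_rot: [-3.141, 0.0, -1.63]
force: [-0.1, -0.5, -3.2]
width: 0.0419
```

Request:
{"fn": "play_rows", "kwargs": {"targets": [[[0,0,0.001,0],[0,0,0.002,0],[0,0,0.002,0]]]}}

```text
t: 7.32
eef_pos: [0.5875, -0.0041, 0.1961]
ee_rot: [3.141, -0.0, -1.63]
force: [0.6, 0.8, -3.1]
width: 0.0421
```

Request:
{"fn": "play_rows", "kwargs": {"targets": [[[0,0,0.001,0],[0,0,0.0015,0]]]}}

```text
t: 7.58
eef_pos: [0.5875, -0.0041, 0.1957]
ee_rot: [-3.141, -0.0, -1.63]
force: [-4.8, 1.1, 10.6]
width: 0.0421
```

The mould touched down, reading about 10 N. Releasing and lifting.

Request:
{"fn": "play_rows", "kwargs": {"targets": [[[0,0,-0.0015,0],[0,0,-0.0015,0],[0,0,-0.0015,0],[0,0,-0.0015,0]]], "grip": 20}}

```text
t: 8.07
eef_pos: [0.5875, -0.0042, 0.1961]
ee_rot: [3.142, -0.0, -1.63]
force: [0.2, -1.2, 0.1]
width: 0.0761
```

Request:
{"fn": "play_rows", "kwargs": {"targets": [[[0,0,-0.03,0],[0,0,-0.07,0],[0.03,0,-0.1,0],[0.08,0,-0.1,0],[0.08,0,-0.1,0]]]}}

```text
t: 8.7
eef_pos: [0.5823, -0.0864, 0.2965]
ee_rot: [-3.141, 0.0, -1.633]
force: [-0.3, 0.5, -1.0]
width: 0.0809
```

```bash
python3 - <<'E'
from look import *
from prof import *
s,p,d,C=look('w3')
P=C.reshape(-1,3)
o,x,y=frame(86.6,np.array([.5845,-.065]))
X=(P[:,:2]-o)@x*1000; Y=(P[:,:2]-o)@y*1000; Z=P[:,2]*1000
print('tcp clamp',(s['eef_pos'][:2]-o)@x,(s['eef_pos'][:2]-o)@y)
def ed(n,m): print(n,m.sum(),'X',np.percentile(X[m],[1,3,50,97,99]).round(1),'Y',np.percentile(Y[m],[1,3,50,97,99]).round(1),'Z',np.median(Z[m]).round(1)) if m.sum()>5 else print(n,0)
ed('tab',(abs(Y)<25)&(X>-80)&(X<0)&(Z>86)&(Z<99))
for a in(-130,-115,-110,-95):
  ed('levL%d'%a,(Y>10)&(Y<50)&(X>a)&(X<a+15)&(Z>68)&(Z<82)); ed('levR',(Y<-10)&(Y>-50)&(X>a)&(X<a+15)&(Z>68)&(Z<82))
p2,d2=cams.grab_frame('top'); C=cloud('top',d2); P=C.reshape(-1,3); save('top2.png',p2)
X=(P[:,:2]-o)@x*1000; Y=(P[:,:2]-o)@y*1000; Z=P[:,2]*1000
ed('mould',(X>42)&(X<110)&(abs(Y)<30)&(Z>44)&(Z<56))
u,v=px('top',[.587,-.06,.03])[:2].astype(int)
big=np.vstack([cv2.resize(p2[v-40:v+40,u-80:u+80],(640,320),interpolation=cv2.INTER_CUBIC),cv2.resize(p[:,:],(640,280)) if 0 else cv2.resize(p,(373,280)) if 0 else np.hstack([cv2.resize(p,(373,280)),np.zeros((280,267,3),np.uint8)])]); save('v3.png',big)
E
```

```text
t 8.7 tcp [ 0.5823 -0.0864  0.2965] [-3.1412e+00  1.0000e-04 -1.6331e+00] F [-0.3  0.5 -1. ] w 0.0809
tcp clamp -0.021515848343698844 0.0009611596856447448
tab 1536 X [-53.3 -52.9 -41.2 -28.6 -27.8] Y [-9.8 -9.3  1.  11.1 11.7] Z 92.0
levL-130 347 X [-129.8 -129.6 -122.5 -115.3 -115.2] Y [28.6 28.8 31.7 35.4 35.7] Z 74.1
levR 344 X [-129.8 -129.5 -122.6 -115.5 -115.2] Y [-34.3 -34.  -30.3 -27.5 -27.3] Z 74.3
levL-115 314 X [-114.7 -114.6 -107.5 -100.3 -100.3] Y [27.6 27.7 30.6 34.3 34.4] Z 74.3
levR 319 X [-114.8 -114.7 -107.6 -100.4 -100.4] Y [-33.2 -32.9 -29.2 -26.3 -26.2] Z 74.1
levL-110 313 X [-109.8 -109.7 -102.5  -95.2  -95.2] Y [27.1 27.3 30.2 33.9 34.2] Z 74.1
levR 319 X [-109.9 -109.8 -102.6  -95.3  -95.2] Y [-32.8 -32.5 -28.8 -25.9 -25.7] Z 74.1
levL-95 283 X [-94.6 -94.6 -87.6 -80.6 -80.4] Y [26.  26.3 29.1 32.7 33. ] Z 74.2
levR 291 X [-94.7 -94.7 -87.7 -80.6 -80.1] Y [-31.5 -31.2 -27.6 -24.7 -24.6] Z 74.2
mould 331 X [47.7 48.6 68.9 97.9 99. ] Y [-21.5 -20.6  -0.8  18.5  19.3] Z 48.5
```

View pics/v3.png

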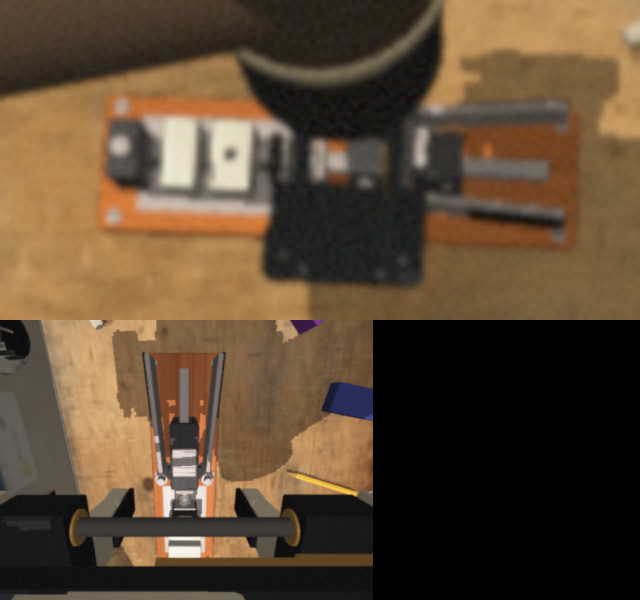

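The mould lies between the anvil (crop px 128) and the jaw (crop px 270), with the gap visible and the levers spread. Moving to the levers.

Request:
{"fn": "play_rows", "kwargs": {"targets": [[[0.045,-0.0004,0,0.2],[0.0835,-0.0004,0.01,0.2],[0.0835,-0.0004,0.05,0.2],[0.0835,-0.0004,0.0795,0.2],[0.0835,-0.0004,0.0795,0.2]]], "grip": 0, "newtons": 10}}

```text
t: 9.43
eef_pos: [0.5774, -0.1667, 0.2142]
ee_rot: [3.136, -0.0, -1.633]
force: [-0.3, 0.5, -1.1]
width: 0.0876
```

Request:
{"fn": "play_rows", "kwargs": {"targets": [[[0,0,0,0],[0,0,0,0],[0,0,0,0],[0,0,0,0]]], "grip": 80}}

```text
t: 9.93
eef_pos: [0.5781, -0.1673, 0.2175]
ee_rot: [-3.141, 0.0, -1.633]
force: [-3.2, 0.9, 4.9]
width: 0.061
```

Request:
{"fn": "play_rows", "kwargs": {"targets": [[[0.0025,0.0006,0,0],[0.0025,0.0006,0,0],[0.0025,0.0006,0,0],[0.0025,0.0006,0,0],[0.0025,0.0006,0,0]]], "grip": 160}}

```text
t: 10.55
eef_pos: [0.5777, -0.1693, 0.2171]
ee_rot: [-3.141, 0.001, -1.634]
force: [-1.9, 5.2, 3.5]
width: 0.0393
```

Request:
{"fn": "play_rows", "kwargs": {"targets": [[[0,0,0,0],[0,0,0,0]]]}}

```text
t: 10.8
eef_pos: [0.5777, -0.1693, 0.2171]
ee_rot: [-3.141, 0.001, -1.634]
force: [-1.5, 5.8, 4.3]
width: 0.0397
```

Request:
{"fn": "play_rows", "kwargs": {"targets": [[[0,0,0,0],[0,0,0,0],[0,0,0,0],[0,0,0,0],[0,0,0,0]]], "grip": 40}}

```text
t: 11.42
eef_pos: [0.5773, -0.1701, 0.2165]
ee_rot: [3.141, -0.0, -1.634]
force: [0.2, -0.7, -1.0]
width: 0.0734
```

```bash
cat > chk.py <<'E'
from look import *
from prof import *
import sys
o,x,y=frame(86.6,np.array([.5845,-.065]))
s,p,d,C=look(sys.argv[1],'side')
P=C.reshape(-1,3); X=(P[:,:2]-o)@x*1000; Y=(P[:,:2]-o)@y*1000; Z=P[:,2]*1000
p2,d2=cams.grab_frame('top'); C2=cloud('top',d2); P2=C2.reshape(-1,3); X2=(P2[:,:2]-o)@x*1000; Y2=(P2[:,:2]-o)@y*1000; Z2=P2[:,2]*1000
# profile of top surfaces along middle
for n,X,Y,Z in(('side',X,Y,Z),('top',X2,Y2,Z2)):
    m=(Z>43)&(Z<53)&(X>20)&(X<112)&(abs(Y)<20)
    h,e=np.histogram(X[m],np.arange(20,113,2)); print(n,dict(zip(e.astype(int).tolist(),h.tolist())))
u,v=px('top',[.587,.0,.03])[:2].astype(int); a=cv2.resize(p2[v-30:v+30,u-60:u+60],(640,320),interpolation=cv2.INTER_CUBIC)
u,v=px('side',[.587,.0,.03])[:2].astype(int); b=cv2.resize(p[v-26:v+26,u-60:u+60],(640,278),interpolation=cv2.INTER_CUBIC)
save(sys.argv[1]+'v.png',np.vstack([a,b]))
E
python3 chk.py s1
```

```text
t 11.425 tcp [ 0.5773 -0.1701  0.2165] [ 3.1411e+00 -2.0000e-04 -1.6338e+00] F [ 0.2 -0.7 -1. ] w 0.0734
side {20: 7, 22: 1, 24: 0, 26: 0, 28: 1, 30: 0, 32: 0, 34: 0, 36: 0, 38: 3, 40: 4, 42: 5, 44: 8, 46: 11, 48: 19, 50: 6, 52: 9, 54: 13, 56: 11, 58: 15, 60: 15, 62: 15, 64: 17, 66: 11, 68: 17, 70: 12, 72: 21, 74: 20, 76: 4, 78: 0, 80: 0, 82: 1, 84: 13, 86: 11, 88: 16, 90: 14, 92: 15, 94: 18, 96: 16, 98: 12, 100: 19, 102: 26, 104: 7, 106: 0, 108: 0, 110: 0}
top {20: 1, 22: 1, 24: 0, 26: 0, 28: 1, 30: 0, 32: 0, 34: 0, 36: 7, 38: 10, 40: 13, 42: 9, 44: 11, 46: 4, 48: 14, 50: 16, 52: 16, 54: 14, 56: 13, 58: 15, 60: 13, 62: 14, 64: 15, 66: 12, 68: 14, 70: 13, 72: 4, 74: 0, 76: 0, 78: 0, 80: 13, 82: 13, 84: 14, 86: 12, 88: 13, 90: 15, 92: 13, 94: 13, 96: 12, 98: 10, 100: 3, 102: 0, 104: 0, 106: 0, 108: 0, 110: 0}
```

```bash
python3 - <<'E'
from h import *
from prof import *
o,x,y=frame(86.6,np.array([.5845,-.065]))
for n in('side','top'):
    C=cloud(n,np.load(n+'1.npy')).reshape(-1,3); X=(C[:,:2]-o)@x*1000; Y=(C[:,:2]-o)@y*1000; Z=C[:,2]*1000
    m=(Z>43)&(Z<53)&(X>20)&(X<60)&(abs(Y)<20); h,e=np.histogram(X[m],np.arange(20,60,2)); print(n,dict(zip(e.astype(int).tolist(),h.tolist())))
E
```

```text
side {20: 0, 22: 0, 24: 0, 26: 0, 28: 0, 30: 2, 32: 11, 34: 8, 36: 8, 38: 16, 40: 13, 42: 0, 44: 0, 46: 0, 48: 0, 50: 0, 52: 0, 54: 0, 56: 0}
top {20: 3, 22: 0, 24: 0, 26: 6, 28: 8, 30: 12, 32: 9, 34: 9, 36: 6, 38: 0, 40: 0, 42: 0, 44: 0, 46: 0, 48: 0, 50: 0, 52: 0, 54: 0, 56: 0}
```

Request:
{"fn": "play_rows", "kwargs": {"targets": [[[0,0,0,0],[0,0,0,0],[0,0,0,0],[0,0,0,0],[0,0,0,0]]], "grip": 170}}

```text
t: 12.15
eef_pos: [0.5777, -0.1702, 0.2167]
ee_rot: [-3.141, -0.0, -1.634]
force: [2.4, -4.8, -2.0]
width: 0.0392
```

Request:
{"fn": "play_rows", "kwargs": {"targets": [[[0,0,0,0]]]}}

```text
t: 12.28
eef_pos: [0.5777, -0.1702, 0.2167]
ee_rot: [-3.141, -0.0, -1.634]
force: [2.5, -5.5, -2.3]
width: 0.0394
```

Request:
{"fn": "play_rows", "kwargs": {"targets": [[[0,0,0,0],[0,0,0,0],[0,0,0,0],[0,0,0,0],[0,0,0,0]]], "grip": 40}}

```text
t: 12.9
eef_pos: [0.5771, -0.1696, 0.2165]
ee_rot: [3.141, 0.0, -1.633]
force: [-0.3, -0.0, 0.2]
width: 0.0732
```

```bash
python3 chk.py s2
```

```text
t 12.9 tcp [ 0.5771 -0.1696  0.2165] [ 3.1406e+00  2.0000e-04 -1.6335e+00] F [-0.3 -0.   0.2] w 0.0732
side {20: 0, 22: 1, 24: 0, 26: 0, 28: 3, 30: 6, 32: 1, 34: 1, 36: 0, 38: 0, 40: 0, 42: 0, 44: 0, 46: 0, 48: 1, 50: 3, 52: 5, 54: 15, 56: 12, 58: 12, 60: 4, 62: 10, 64: 13, 66: 19, 68: 10, 70: 19, 72: 17, 74: 6, 76: 21, 78: 10, 80: 10, 82: 21, 84: 22, 86: 6, 88: 1, 90: 0, 92: 2, 94: 8, 96: 18, 98: 16, 100: 14, 102: 18, 104: 13, 106: 19, 108: 4, 110: 2}
top {20: 4, 22: 2, 24: 8, 26: 9, 28: 0, 30: 0, 32: 0, 34: 0, 36: 1, 38: 0, 40: 0, 42: 0, 44: 0, 46: 5, 48: 9, 50: 12, 52: 13, 54: 11, 56: 1, 58: 16, 60: 14, 62: 14, 64: 13, 66: 14, 68: 13, 70: 13, 72: 12, 74: 9, 76: 12, 78: 12, 80: 12, 82: 2, 84: 0, 86: 0, 88: 0, 90: 16, 92: 13, 94: 13, 96: 12, 98: 12, 100: 6, 102: 5, 104: 0, 106: 0, 108: 0, 110: 0}
```

View pics/s2v.png

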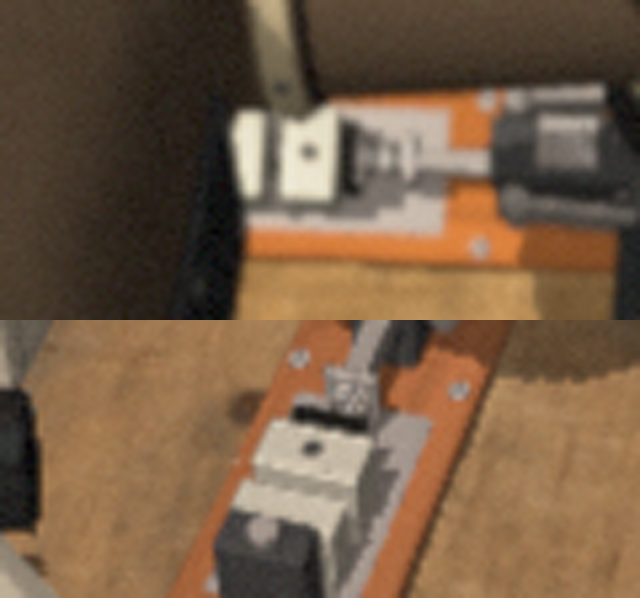

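Request:
{"fn": "play_rows", "kwargs": {"targets": [[[0,0,0,0],[0,0,0,0],[0,0,0,0],[0,0,0,0]]], "grip": 115, "newtons": 12}}

```text
t: 13.5
eef_pos: [0.5777, -0.1701, 0.2167]
ee_rot: [-3.141, -0.0, -1.634]
force: [2.6, -3.9, -2.2]
width: 0.0487
```

Request:
{"fn": "play_rows", "kwargs": {"targets": [[[0,0,0,0],[0,0,0,0]]], "grip": 130}}

```text
t: 13.75
eef_pos: [0.5777, -0.1702, 0.2168]
ee_rot: [-3.141, -0.0, -1.634]
force: [2.5, -5.7, -1.1]
width: 0.0463
```

Request:
{"fn": "play_rows", "kwargs": {"targets": [[[0,0,0,0],[0,0,0,0],[0,0,0,0]]], "grip": 150}}

```text
t: 14.12
eef_pos: [0.5777, -0.1701, 0.2167]
ee_rot: [-3.141, -0.0, -1.634]
force: [3.1, -4.4, -1.8]
width: 0.0462
```

Request:
{"fn": "play_rows", "kwargs": {"targets": [[[0,0,0,0],[0,0,0,0],[0,0,0,0]]], "newtons": 13}}

```text
t: 14.5
eef_pos: [0.5776, -0.1701, 0.2167]
ee_rot: [-3.141, -0.0, -1.634]
force: [2.6, -4.9, -1.9]
width: 0.0393
```

```bash
python3 chk.py s3
```

```text
t 14.5 tcp [ 0.5776 -0.1701  0.2167] [-3.1411e+00 -2.0000e-04 -1.6336e+00] F [ 2.6 -4.9 -1.9] w 0.0393
side {20: 1, 22: 2, 24: 0, 26: 0, 28: 1, 30: 2, 32: 0, 34: 0, 36: 1, 38: 3, 40: 7, 42: 5, 44: 2, 46: 0, 48: 0, 50: 0, 52: 0, 54: 1, 56: 2, 58: 8, 60: 6, 62: 7, 64: 16, 66: 12, 68: 10, 70: 13, 72: 19, 74: 13, 76: 13, 78: 14, 80: 17, 82: 14, 84: 13, 86: 16, 88: 24, 90: 21, 92: 3, 94: 9, 96: 13, 98: 17, 100: 18, 102: 11, 104: 17, 106: 13, 108: 9, 110: 3}
top {20: 3, 22: 2, 24: 2, 26: 2, 28: 2, 30: 2, 32: 2, 34: 4, 36: 10, 38: 7, 40: 0, 42: 1, 44: 1, 46: 1, 48: 0, 50: 0, 52: 3, 54: 8, 56: 13, 58: 8, 60: 13, 62: 9, 64: 15, 66: 15, 68: 10, 70: 13, 72: 11, 74: 12, 76: 10, 78: 12, 80: 12, 82: 14, 84: 11, 86: 12, 88: 0, 90: 13, 92: 9, 94: 17, 96: 12, 98: 12, 100: 5, 102: 4, 104: 0, 106: 0, 108: 0, 110: 0}
```

Request:
{"fn": "play_rows", "kwargs": {"targets": [[[0,0,0,0],[0,0,0,0],[0,0,0,0],[0,0,0,0],[0,0,0,0]]], "grip": 40}}

```text
t: 15.22
eef_pos: [0.577, -0.1696, 0.2165]
ee_rot: [3.14, 0.0, -1.634]
force: [-0.3, -0.8, -0.2]
width: 0.0736
```

Request:
{"fn": "play_rows", "kwargs": {"targets": [[[0,0,0,0],[0,0,0,0],[0,0,0,0],[0,0,0,0],[0,0,0,0]]], "grip": 100}}

```text
t: 15.85
eef_pos: [0.5777, -0.1701, 0.2167]
ee_rot: [-3.141, -0.0, -1.634]
force: [3.4, -3.4, -3.6]
width: 0.0537
```

Request:
{"fn": "play_rows", "kwargs": {"targets": [[[0,0,0,0],[0,0,0,0]]], "grip": 107}}

```text
t: 16.1
eef_pos: [0.5777, -0.1701, 0.2167]
ee_rot: [-3.141, -0.0, -1.633]
force: [3.8, -4.4, -3.1]
width: 0.0513
```

```bash
python3 chk.py s4
```

```text
t 16.1 tcp [ 0.5777 -0.1701  0.2167] [-3.1411e+00 -3.0000e-04 -1.6335e+00] F [ 3.8 -4.4 -3.1] w 0.0513
side {20: 0, 22: 0, 24: 0, 26: 0, 28: 1, 30: 1, 32: 0, 34: 0, 36: 0, 38: 0, 40: 1, 42: 6, 44: 5, 46: 4, 48: 2, 50: 0, 52: 0, 54: 0, 56: 0, 58: 2, 60: 3, 62: 6, 64: 12, 66: 11, 68: 10, 70: 10, 72: 14, 74: 19, 76: 5, 78: 19, 80: 17, 82: 18, 84: 13, 86: 13, 88: 10, 90: 20, 92: 19, 94: 10, 96: 13, 98: 15, 100: 15, 102: 15, 104: 18, 106: 14, 108: 8, 110: 2}
top {20: 2, 22: 3, 24: 3, 26: 3, 28: 2, 30: 0, 32: 2, 34: 2, 36: 3, 38: 8, 40: 8, 42: 1, 44: 1, 46: 1, 48: 0, 50: 0, 52: 2, 54: 1, 56: 7, 58: 11, 60: 11, 62: 11, 64: 8, 66: 11, 68: 16, 70: 14, 72: 9, 74: 12, 76: 12, 78: 13, 80: 14, 82: 11, 84: 11, 86: 17, 88: 11, 90: 12, 92: 13, 94: 16, 96: 13, 98: 9, 100: 6, 102: 4, 104: 0, 106: 0, 108: 0, 110: 0}
```

Request:
{"fn": "play_rows", "kwargs": {"targets": [[[0,0,0,0],[0,0,0,0]]], "grip": 111}}

```text
t: 16.45
eef_pos: [0.5777, -0.1701, 0.2167]
ee_rot: [-3.141, -0.0, -1.634]
force: [3.8, -5.1, -3.5]
width: 0.0495
```

```bash
python3 chk.py s5 | cut -c1-1; python3 - <<'E'
from h import *
z=[np.load('pics/s%d.npz'%i)['p'] for i in(3,4,5)]
u,v=px('side',[.587,.02,.04])[:2].astype(int)
save('cmp.png',np.hstack([cv2.resize(a[v-36:v+36,u-24:u+24],(260,390),interpolation=cv2.INTER_CUBIC) for a in z]))
E
```

```text
t
s
t
```

View pics/cmp.png

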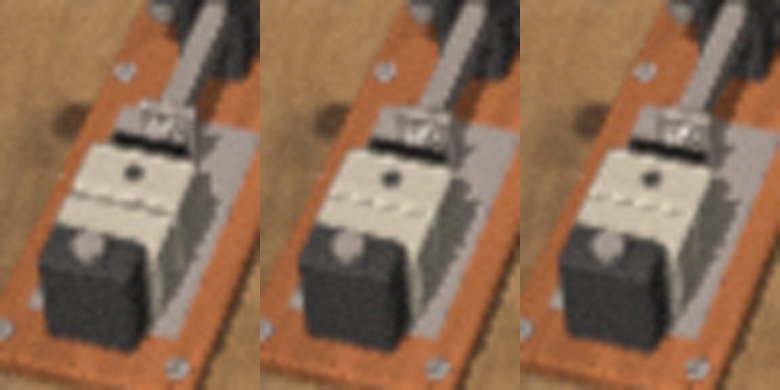

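```bash
python3 - <<'E'
from h import *
z=[cv2.cvtColor(np.load('pics/s%d.npz'%i)['p'],cv2.COLOR_RGB2GRAY).astype(np.float32) for i in(3,4,5)]
A,B=px('side',[.587,.012,.048])[:2],px('side',[.5876,.022,.048])[:2]; print('px per 10mm',(B-A).round(2))
u,v=px('side',[.587,.005,.048])[:2].astype(int); print(u,v)
def tm(a,b,u,v,n):
    t=cv2.resize(a[v-n:v+n,u-n:u+n],None,fx=8,fy=8,interpolation=cv2.INTER_CUBIC); w=cv2.resize(b[v-n-4:v+n+4,u-n-4:u+n+4],None,fx=8,fy=8,interpolation=cv2.INTER_CUBIC)
    r=cv2.matchTemplate(w,t,cv2.TM_CCOEFF_NORMED); _,mx,_,l=cv2.minMaxLoc(r); return ((l[0]-32)/8,(l[1]-32)/8,round(mx,3))
for uu,vv,n,l in((u,v,4,'hole'),(u,v-8,4,'pad'),(u,v-25,6,'bar')):
    print(l,'3>4',tm(z[0],z[1],uu,vv,n),'4>5',tm(z[1],z[2],uu,vv,n))
E
```

```text
px per 10mm [-1.67  3.62]
251 260
hole 3>4 (-0.5, 1.125, 0.99) 4>5 (0.0, 0.0, 0.996)
pad 3>4 (-0.75, 1.0, 0.853) 4>5 (-0.25, 0.125, 0.95)
bar 3>4 (0.0, 0.0, 0.99) 4>5 (0.0, 0.0, 0.99)
```

The thick half moved about 3 mm in the last stroke and then stopped while the force rose, so the halves have probably met. I'll let the levers out and verify from near.

Request:
{"fn": "play_rows", "kwargs": {"targets": [[[0,0,0,0],[0,0,0,0],[0,0,0,0],[0,0,0,0],[0,0,-0.02,0]]], "grip": 20}}

```text
t: 17.18
eef_pos: [0.5765, -0.1697, 0.2354]
ee_rot: [3.138, 0.0, -1.634]
force: [-0.0, -0.4, 0.3]
width: 0.0804
```

Request:
{"fn": "play_rows", "kwargs": {"targets": [[[0,0,-0.04,0],[-0.05,0,-0.07,0],[-0.11,0,-0.07,0],[-0.17,0,-0.07,0],[-0.225,0,-0.07,0]]]}}

```text
t: 17.8
eef_pos: [0.5911, 0.0567, 0.307]
ee_rot: [3.142, 0.0, -1.633]
force: [1.0, -0.7, 0.6]
width: 0.0805
```

Request:
{"fn": "play_rows", "kwargs": {"targets": [[[0,0,0,0],[0,0,0,0]]]}}

```text
t: 18.05
eef_pos: [0.5912, 0.0549, 0.3065]
ee_rot: [3.141, -0.0, -1.633]
force: [0.2, -0.7, -0.7]
width: 0.0804
```

```bash
python3 - <<'E'
from look import *
from prof import *
s,p,d,C=look('w4')
P=C.reshape(-1,3)
o,x,y=frame(86.6,np.array([.5845,-.065]))
X=(P[:,:2]-o)@x*1000; Y=(P[:,:2]-o)@y*1000; Z=P[:,2]*1000
m=(Z>44)&(Z<53)&(X>40)&(X<111.5)&(abs(Y-1)<17)
h,e=np.histogram(X[m],np.arange(40,113,1)); print(dict(zip(e.astype(int).tolist(),h.tolist())))
u,v=px('wrist',[.588,.025,.048])[:2].astype(int); print(u,v)
u=np.clip(u,60,500);v=np.clip(v,60,360)
save('w4v.png',cv2.resize(p[v-60:v+60,u-60:u+60],(600,600),interpolation=cv2.INTER_CUBIC))
E
```

```text
t 18.05 tcp [0.5912 0.0549 0.3065] [ 3.1408e+00 -2.0000e-04 -1.6326e+00] F [ 0.2 -0.7 -0.7] w 0.0804
{40: 50, 41: 0, 42: 0, 43: 0, 44: 0, 45: 0, 46: 0, 47: 0, 48: 0, 49: 0, 50: 0, 51: 0, 52: 0, 53: 0, 54: 0, 55: 0, 56: 0, 57: 0, 58: 0, 59: 5, 60: 67, 61: 44, 62: 74, 63: 39, 64: 80, 65: 43, 66: 56, 67: 66, 68: 39, 69: 76, 70: 63, 71: 59, 72: 78, 73: 47, 74: 77, 75: 60, 76: 53, 77: 79, 78: 52, 79: 59, 80: 74, 81: 51, 82: 65, 83: 72, 84: 48, 85: 59, 86: 73, 87: 50, 88: 58, 89: 76, 90: 48, 91: 50, 92: 42, 93: 83, 94: 55, 95: 70, 96: 62, 97: 47, 98: 65, 99: 62, 100: 48, 101: 54, 102: 64, 103: 59, 104: 50, 105: 63, 106: 59, 107: 55, 108: 50, 109: 57, 110: 67, 111: 13}
277 180
```

View pics/w4v.png

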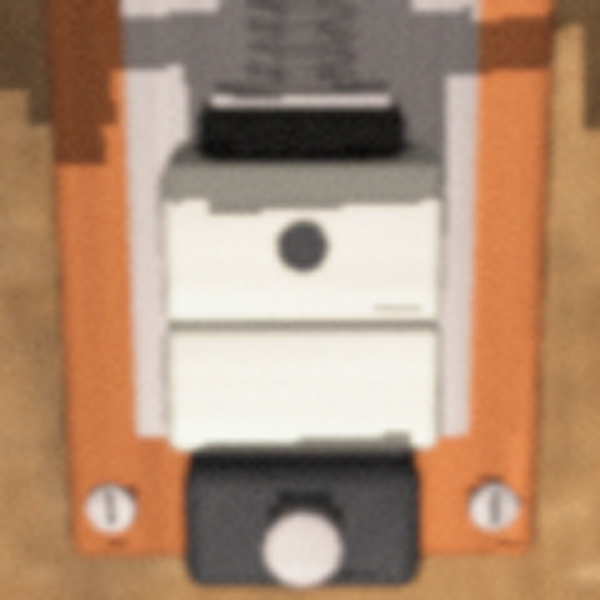

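```bash
python3 - <<'E'
from h import *
from prof import *
o,x,y=frame(86.6,np.array([.5845,-.065]))
z=np.load('pics/w4.npz'); p=z['p'].astype(int); C=z['C']
K,t,M=cp('wrist')
g=p.sum(2)/3
for v in range(138,218):
    r=M@np.linalg.inv(K)@[277,v,1]; P=t+r*(.0485-t[2])/r[2]; 
    i=C[v,285]; print(v,round((P[:2]-o)@x*1000,1),'dX',round((i[:2]-o)@x*1000,1),'z',round(i[2]*1000,1),'g',int(np.mean(g[v,290:298])),int(np.mean(g[v,258:266])),sep=' ',end=' | ' if v%3 else '\n')
E
```

```text
138 59.2 dX 59.6 z 43.4 g 116 104
139 59.9 dX 60.2 z 45.2 g 145 145 | 140 60.6 dX 60.8 z 46.4 g 143 155 | 141 61.3 dX 61.5 z 45.9 g 94 101
142 62.0 dX 62.1 z 47.2 g 46 40 | 143 62.7 dX 62.8 z 47.8 g 30 24 | 144 63.4 dX 63.6 z 47.2 g 28 26
145 64.1 dX 64.1 z 48.6 g 30 25 | 146 64.8 dX 64.9 z 48.4 g 31 25 | 147 65.5 dX 65.6 z 48.3 g 30 25
148 66.2 dX 66.4 z 47.6 g 27 19 | 149 67.0 dX 67.0 z 48.6 g 23 19 | 150 67.7 dX 67.8 z 47.2 g 24 19
151 68.4 dX 68.6 z 47.1 g 48 34 | 152 69.1 dX 69.4 z 46.0 g 88 76 | 153 69.8 dX 69.8 z 48.5 g 124 119
154 70.5 dX 70.8 z 47.0 g 140 138 | 155 71.3 dX 71.3 z 48.0 g 142 142 | 156 72.0 dX 71.9 z 49.3 g 143 142
157 72.7 dX 72.6 z 49.3 g 144 142 | 158 73.4 dX 73.5 z 47.9 g 144 143 | 159 74.2 dX 74.2 z 48.4 g 142 145
160 74.9 dX 74.9 z 48.6 g 165 147 | 161 75.6 dX 75.7 z 48.3 g 215 149 | 162 76.4 dX 76.5 z 47.5 g 230 170
163 77.1 dX 77.3 z 47.0 g 234 218 | 164 77.8 dX 77.8 z 48.6 g 234 232 | 165 78.6 dX 78.7 z 47.7 g 236 235
166 79.3 dX 79.5 z 47.3 g 236 236 | 167 80.0 dX 80.2 z 47.6 g 235 237 | 168 80.8 dX 80.8 z 48.4 g 236 237
169 81.5 dX 81.5 z 48.4 g 236
[... 1034 characters left out ...]
40 240
199 104.4 dX 104.5 z 48.3 g 240 240 | 200 105.2 dX 105.2 z 48.4 g 240 240 | 201 105.9 dX 106.2 z 47.5 g 239 240
202 106.7 dX 106.9 z 47.9 g 240 240 | 203 107.5 dX 107.4 z 49.1 g 241 241 | 204 108.3 dX 108.6 z 47.4 g 241 243
205 109.1 dX 109.2 z 48.2 g 239 243 | 206 109.9 dX 110.1 z 47.8 g 213 244 | 207 110.7 dX 110.9 z 48.0 g 169 238
208 111.5 dX 111.8 z 47.5 g 133 190 | 209 112.3 dX 112.5 z 47.9 g 105 120 | 210 113.1 dX 113.5 z 47.3 g 73 74
211 113.9 dX 113.2 z 50.6 g 44 42 | 212 114.7 dX 113.7 z 51.8 g 34 31 | 213 115.5 dX 113.5 z 54.9 g 40 36
214 116.3 dX 114.2 z 55.1 g 48 50 | 215 117.1 dX 114.9 z 55.4 g 58 58 | 216 117.9 dX 115.4 z 56.4 g 65 69
217 118.7 dX 116.3 z 55.8 g 71 78 |
```

From near, the mould spans 69.0 to about 112.9, i.e. 44 mm, against a nominal closed 44 mm, and the seam is under 1 px. The last squeeze reached only about 14-15 N by my estimate, and stroke 3 stuck at about that level. So I'll give one more gentle squeeze, capped by both force (13 N grip, about 17 N at the jaw) and position, to be sure they meet.

Request:
{"fn": "play_rows", "kwargs": {"targets": [[[0.055,0,0,0],[0.11,0,0,0],[0.17,0,0,0],[0.225,0,0.01,0],[0.225,0,0.05,0]]]}}

```text
t: 18.73
eef_pos: [0.5771, -0.1749, 0.2583]
ee_rot: [-3.137, -0.0, -1.64]
force: [-0.3, 0.6, -0.5]
width: 0.081
```

Request:
{"fn": "play_rows", "kwargs": {"targets": [[[0,0,0.035,0],[0,0,0.04,0],[0,0,0.04,0]]]}}

```text
t: 19.1
eef_pos: [0.5776, -0.1705, 0.2173]
ee_rot: [-3.141, -0.0, -1.634]
force: [-0.5, 0.1, -0.3]
width: 0.0805
```

Request:
{"fn": "play_rows", "kwargs": {"targets": [[[0,0,0,0],[0,0,0,0],[0,0,0,0],[0,0,0,0],[0,0,0,0]]], "grip": 107, "newtons": 13}}

```text
t: 19.73
eef_pos: [0.5776, -0.17, 0.2178]
ee_rot: [-3.14, -0.0, -1.633]
force: [-1.5, -1.2, 7.1]
width: 0.0512
```

Request:
{"fn": "play_rows", "kwargs": {"targets": [[[0,0,0,0],[0,0,0,0]]], "grip": 114}}

```text
t: 19.98
eef_pos: [0.5776, -0.1701, 0.2178]
ee_rot: [-3.141, -0.0, -1.633]
force: [-1.1, -1.3, 7.1]
width: 0.0497
```

Request:
{"fn": "play_rows", "kwargs": {"targets": [[[0,0,0,0],[0,0,0,0]]], "grip": 119}}

```text
t: 20.23
eef_pos: [0.5776, -0.17, 0.2178]
ee_rot: [-3.141, -0.0, -1.633]
force: [-2.6, -1.8, 6.9]
width: 0.0497
```

```bash
python3 chk.py s6|cut -c1-60; python3 - <<'E'
from h import *
z=[cv2.cvtColor(np.load('pics/s%d.npz'%i)['p'],cv2.COLOR_RGB2GRAY).astype(np.float32) for i in(4,5,6)]
u,v=px('side',[.587,.005,.048])[:2].astype(int)
def tm(a,b,n=4):
    t=cv2.resize(a[v-n:v+n,u-n:u+n],None,fx=16,fy=16,interpolation=cv2.INTER_CUBIC); w=cv2.resize(b[v-n-4:v+n+4,u-n-4:u+n+4],None,fx=16,fy=16,interpolation=cv2.INTER_CUBIC)
    _,mx,_,l=cv2.minMaxLoc(cv2.matchTemplate(w,t,cv2.TM_CCOEFF_NORMED)); return ((l[0]-64)/16,(l[1]-64)/16,round(mx,3))
print(tm(z[0],z[2]),tm(z[1],z[2]))
E
```

```text
t 20.225 tcp [ 0.5776 -0.17    0.2178] [-3.1405e+00 -4.0000e
side {20: 2, 22: 0, 24: 0, 26: 1, 28: 0, 30: 1, 32: 1, 34: 1
top {20: 4, 22: 3, 24: 2, 26: 4, 28: 3, 30: 1, 32: 3, 34: 2,
(0.0, 0.0, 0.996) (0.0, 0.0, 0.997)
```

The squeeze stalled at the 13 N cap (about 17.5 N at the jaw) with no further movement, so the halves have met. I'll let the levers out, rise, and close the fingers over the tab.

Request:
{"fn": "play_rows", "kwargs": {"targets": [[[0,0,0,0],[0,0,0,0],[0,0,0,0],[0,0,-0.02,0],[0,0,-0.06,0]]], "grip": 20}}

```text
t: 20.95
eef_pos: [0.5768, -0.1697, 0.2754]
ee_rot: [3.137, -0.0, -1.634]
force: [0.9, 0.1, 0.3]
width: 0.0806
```

Request:
{"fn": "play_rows", "kwargs": {"targets": [[[0,0,-0.012,0],[-0.03,0.0003,-0.012,0],[-0.064,0.0005,-0.012,0],[-0.064,0.0005,-0.012,0],[-0.064,0.0005,-0.012,0]]], "grip": 255}}

```text
t: 21.58
eef_pos: [0.5809, -0.1058, 0.2883]
ee_rot: [3.141, -0.0, -1.633]
force: [0.3, 0.1, -0.6]
width: 0.0363
```

Request:
{"fn": "play_rows", "kwargs": {"targets": [[[0,0,0,0],[0,0,0,0],[0,0,0,0],[0,0,0,0],[0,0,0,0]]]}}

```text
t: 22.2
eef_pos: [0.581, -0.106, 0.2887]
ee_rot: [-3.142, 0.0, -1.634]
force: [-0.4, 0.1, -0.5]
width: 0.0007
```

Request:
{"fn": "play_rows", "kwargs": {"targets": [[[0,0,0.012,0],[0,0,0.018,0],[0,0,0.021,0],[0,0,0.023,0],[0,0,0.0245,0]]]}}

```text
t: 22.82
eef_pos: [0.5807, -0.1059, 0.2643]
ee_rot: [3.141, -0.0, -1.633]
force: [-3.2, 0.2, 5.6]
width: 0.0004
```

Request:
{"fn": "play_rows", "kwargs": {"targets": [[[0,0,0,0],[0,0,0,0],[0,0,0,0],[0,0,0,0],[0,0,0,0]]]}}

```text
t: 23.45
eef_pos: [0.5807, -0.106, 0.2645]
ee_rot: [3.141, -0.0, -1.634]
force: [-3.8, 0.6, 5.3]
width: 0.0004
```

Request:
{"fn": "play_rows", "kwargs": {"targets": [[[0,0,0.001,0],[0,0,0.0015,0],[0,0,0.0015,0],[0,0,0.0015,0],[0,0,0.0015,0]]]}}

```text
t: 24.08
eef_pos: [0.5807, -0.106, 0.2634]
ee_rot: [3.141, -0.0, -1.633]
force: [-4.3, 1.2, 7.6]
width: 0.0006
```

Request:
{"fn": "play_rows", "kwargs": {"targets": [[[0,0,0,0],[0,0,0,0],[0,0,0,0],[0,0,0,0]]]}}

```text
t: 24.58
eef_pos: [0.5807, -0.106, 0.2633]
ee_rot: [3.141, -0.0, -1.633]
force: [-4.7, 0.9, 7.6]
width: 0.0003
```

```bash
python3 chk.py s7
```

```text
t 24.575 tcp [ 0.5807 -0.106   0.2633] [ 3.1414e+00 -2.0000e-04 -1.6334e+00] F [-4.7  0.9  7.6] w 0.0003
side {20: 4, 22: 3, 24: 6, 26: 12, 28: 14, 30: 13, 32: 1, 34: 0, 36: 0, 38: 0, 40: 0, 42: 0, 44: 0, 46: 0, 48: 0, 50: 0, 52: 0, 54: 0, 56: 0, 58: 0, 60: 0, 62: 0, 64: 0, 66: 0, 68: 2, 70: 7, 72: 17, 74: 12, 76: 16, 78: 12, 80: 16, 82: 16, 84: 11, 86: 17, 88: 15, 90: 15, 92: 18, 94: 10, 96: 11, 98: 18, 100: 14, 102: 12, 104: 20, 106: 15, 108: 4, 110: 5}
top {20: 13, 22: 8, 24: 13, 26: 8, 28: 0, 30: 0, 32: 0, 34: 0, 36: 0, 38: 0, 40: 0, 42: 0, 44: 0, 46: 0, 48: 0, 50: 0, 52: 0, 54: 0, 56: 0, 58: 0, 60: 0, 62: 0, 64: 0, 66: 10, 68: 14, 70: 16, 72: 13, 74: 17, 76: 14, 78: 13, 80: 15, 82: 13, 84: 15, 86: 17, 88: 13, 90: 15, 92: 13, 94: 13, 96: 15, 98: 14, 100: 16, 102: 14, 104: 13, 106: 14, 108: 13, 110: 15}
```

The jaw is back to X about 29, giving about 83 mm to the anvil, which matches fully retracted. Lifting away, then a last look.

Request:
{"fn": "play_rows", "kwargs": {"targets": [[[0,0,-0.01,0],[0,0,-0.04,0],[-0.05,0,-0.06,0],[-0.11,0,-0.06,0],[-0.16,0,-0.06,0]]]}}

```text
t: 25.3
eef_pos: [0.5913, 0.0556, 0.3237]
ee_rot: [-3.139, 0.001, -1.634]
force: [1.6, -0.4, -0.1]
width: 0.0003
```

Request:
{"fn": "play_rows", "kwargs": {"targets": [[[0,0,0,0],[0,0,0,0],[0,0,0,0]]]}}

```text
t: 25.68
eef_pos: [0.591, 0.0529, 0.3227]
ee_rot: [-3.142, 0.0, -1.635]
force: [-0.2, -0.7, 0.0]
width: 0.0005
```

```bash
python3 - <<'E'
from look import *
from prof import *
s,p,d,C=look('w5')
o,x,y=frame(86.6,np.array([.5845,-.065]))
K,t,M=cp('wrist'); g=p.astype(int).sum(2)/3
P=C.reshape(-1,3); X=(P[:,:2]-o)@x*1000; Y=(P[:,:2]-o)@y*1000; Z=P[:,2]*1000
m=(Z>44)&(Z<53)&(X>15)&(X<111.5)&(abs(Y-1)<17)
h,e=np.histogram(X[m],np.arange(14,113,1)); print({int(a):int(b) for a,b in zip(e,h) if b})
u,v=px('wrist',[.586,.0,.048])[:2].astype(int); print(u,v)
save('w5v.png',cv2.resize(p[max(v-90,0):v+70,u-80:u+80],(600,600),interpolation=cv2.INTER_CUBIC))
E
```

```text
t 25.675 tcp [0.591  0.0529 0.3227] [-3.1415  0.     -1.6346] F [-0.2 -0.7  0. ] w 0.0005
{20: 6, 21: 63, 22: 35, 23: 78, 24: 42, 25: 58, 26: 65, 27: 42, 28: 79, 29: 39, 30: 37, 69: 33, 70: 54, 71: 61, 72: 70, 73: 45, 74: 51, 75: 72, 76: 53, 77: 43, 78: 58, 79: 69, 80: 46, 81: 49, 82: 66, 83: 58, 84: 43, 85: 47, 86: 62, 87: 59, 88: 46, 89: 45, 90: 70, 91: 51, 92: 46, 93: 38, 94: 58, 95: 66, 96: 49, 97: 45, 98: 50, 99: 61, 100: 50, 101: 47, 102: 45, 103: 49, 104: 57, 105: 53, 106: 47, 107: 44, 108: 53, 109: 57, 110: 52, 111: 15}
278 145
```

View pics/w5v.png

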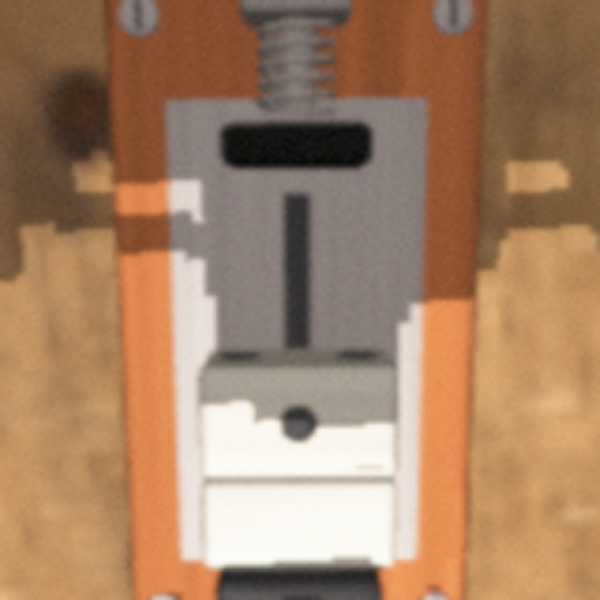

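The jaw (px 295,145 in the crop) is fully back. The closed mould lies against the anvil with only a hairline seam at row 478.

```bash
python3 -c "
from station import job_done
print(job_done())"
```

```text
the job is handed in; nothing more can be done
None
```

The job is done and handed in at about 25.7 s of the 51 s limit. I laid the aluminium mould, not the blue or purple look-alike, in the clamp with its thick half toward the jaw. Three full strokes and two gentle part strokes then closed it. I pressed the tab until the jaw sprang back, and drew the arm clear.

**Mould closed:** in the wrist view it is about 44 mm long, the nominal closed length, with a seam under one pixel. In the last part stroke it did not move any further under the capped squeeze.

**Jaw retracted:** its face stood about 82–83 mm from the anvil, which fits the 82–87 mm given for fully back.

**Jaw force:** this was not measured directly. From the 13 N grip cap and the spring data I estimate a peak of about 18 N, against the 22 N limit. My separate estimate from the bar's position gave only about 14–15 N for the final squeeze, so the two differ by about 3 N.

**Not checked:** the tab took two presses because the first was borderline in depth. I did not look at the wax or the pin vise again at the end; the arm was not driven near either.

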